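Clamp a sample bottle in the bottle shaker

TASK

Stand the sample bottle in the empty clamp of the shaker, between the rubber pad and the V-shaped stop, and let go of it. Then reach into the round cup in the shaker's tray and turn the sunken knob clockwise until the clamp holds the bottle upright against the stop, snug at about 12 N; stop before it squeezes the bottle harder than about 20 N. Do not lean hard on the tray and leave the other things where they are.

Things in the scene. Friction and masses are not known exactly. Their poses are not given: they have to be found in the camera images.
- shaker: Bottle shaker, fixed: white base under a grey tray, 210 (x) x 340 (y) x 80 mm high. Origin: centre of its underside on the bench, z up, y along its long side. At x = 0 lie, from +y to -y: knob in its cup (y = 100 mm), moving jaw with rubber pad, bottle's place, aluminium V stop (opens to +y). Jaw and stop rise 48 mm above the tray.
- tray: The shaker's grey tray with the cup's walls and floor and the bottle mat; same origin and axes as the shaker. Tray top at z = 80 mm; top of the ribbed rubber mat at z = 82 mm. The robot must not press on it with more than 25 N.
- cradle (a point): Point on top of the mat where the middle of the bottle's underside stands when it bears on the V stop, if the stop is as drawn; axes as the shaker's. The stop was set by hand, up to 3 mm off along y either way, and is not measured: where the bottle comes to bear must be felt. The clamped bottle must stand within 9 mm of this point.
- cup_rim (a point): Centre of the round mouth of the knob's cup, at tray-top height, axes as the shaker's. Cup: 83 mm bore, 34 mm deep, open above, knob in its middle. The fingers fit only partly open: at most about 35 mm between the pads. Within 110 mm of this point nothing rises more than 13 mm above the tray.
- knob_grip (a point): Middle of the black knob's grip bar, on its upright turning axis, 15.5 mm below the cup's mouth. Bar 12 mm thick, 41 mm long, 22 mm high (11 mm above and below this point); point x runs along the bar and turns with it, so fingers close along its y. Under the bar a round skirt, 46 mm across, its top 11 mm below this point.
- clamp_knob (a joint): Knob angle, rad, 0 to 2.8, growing clockwise from above; starts at 0 to 0.3; stays where left. Drives the jaw 8 mm a rad. Dry drag, felt as 0.16 N m only in nudges of about 0.01 rad forwards (bigger turns recoil and hide some of it). Bottle pinched at 1.5 to 2.3 rad; then each newton adds 0.008 N m, each 0.1 rad about 5 N: 12 N is 0.1 N m over the drag.
- clamp_pad: Sprung rubber pad on the jaw, 48 mm wide, 36 mm high, about 7.5 N/mm. Origin: in the plane of its bottle-side face (facing the shaker's -y), mid-width, at tray-top height; axes as the shaker's. At knob 0 the face is 45 mm from point cradle; at the start the bottle has 9 to 18 mm of play. Snug is 6 to 20 N; above 24 N the bottle is dented.
- sample_bottle: White plastic bottle with ribbed grey screw cap, loose, on the bench to the right of the shaker: 60 mm diameter, 140 mm high, about 0.25 kg. Origin: centre of its underside, z up. Cap 38 mm in diameter, 118 to 140 mm above the origin: grip it there from above. Shoulder under the cap 48 mm wide.
- petri_dish: Closed petri dish, 61 mm across, 15 mm high, loose, right of the shaker. Origin: centre of its underside. To be left alone.
- timer: White bench timer, 62 x 66 x 16 mm, loose, left of the shaker. Origin: centre of its underside. To be left alone.
- beaker: Glass beaker, 72 mm across, 92 mm high, loose, behind the shaker on the left. Origin: centre of its underside. To be left alone.

How it is judged:
By the outcome, as a careful person would: the job done as asked, in the order asked, and still so for the second after the job is handed in, with the robot touching nothing.
It also fails if it takes over 72 s, if anything falls off the work surface, if the arm or the gripper's body presses on something with over 40 N, if the wrist force passes 120 N, or if a joint passes its speed limit or range.

ROBOT

A 6-joint arm with a two-finger parallel gripper is mounted at the origin on a cart in front of the work surface, level with it; the furniture and walls round the work are solid. World frame = base frame: x ahead of the robot, y to its left, z up, the work surface at z = 0. Lengths are in m, angles in rad, forces in N, time in s.
With the tool pointing down it reaches from about 0.3 to 0.75 m from the base axis. Payload 8.5 kg.
Tool frame: the origin (TCP) lies between the finger pads; the fingertips stand 8 mm ahead of it and the grasp point (between the pads) lies 11 mm behind it; z points along the fingers, y is the line along which they close (so a half turn about z gives the same grasp; the last joint's range is limited). The gripper opens to 88 mm and grips with 3 to 60 N. Pads are 18 mm wide; open, the fingers measure 123 mm over their backs; the gripper's body (75 mm by 187 mm) begins 45 mm behind the grasp point.
Start: joints at [0.915, 0.381, 1.297, -0, 1.464, -0.215], TCP at [0.235, 0.497, 0.247] pointing down, gripper open.
Joint ranges: [-3.11, 3.11], [-0.89, 2.33], [0.22, 2.48], [-1.42, 4.56], [0.17, 2.85], [-2.88, 2.88]. Speed limits (rad/s): [2.39, 2.39, 3.14, 3.14, 3.14, 3.14].

INTERFACE

Orientations are given as a unit quaternion [w, x, y, z].
In Python, from cell import robot gives the robot as it stands.
- The arm moves only by the shell command python3 -m pendant 'ROWS'. ROWS is one flat JSON list of numbers that holds 1 to 20 rows one after another, with no inner brackets; each row has 7 numbers: the opening from 0.0 (shut) to 1.0 (fully open), then dx, dy, dz in m, then a rotation vector rx, ry, rz in rad; each row shifts and turns the commanded pose from where the row before left it, along the tool's axes as they then stand; what a row does not reach is not made up. A row lasts 1/8 s, in which the tool goes at most 0.0625 m and 0.188 rad, less where a joint would pass 70% of its speed; a pose out of reach is approached as far as the arm can. The fingers move at their own pace and stop on an object; the grip force is fixed at half the most. Time passes only in rows, so rows that do not move let the fingers close. It prints the time, the measured TCP pose, the force, the opening and the grip force at its end. Input that does not fit is refused with a message, and nothing moves.
- robot.get_obs(): the state, without advancing time (a new reading comes with each control period).
- robot.capture(name): name is "scene" or "top"; returns (picture, depth): 480x640x3 uint8, red, green, blue; 480x640 float32, m along the optical axis (not along the pixel's ray), 0 where there is no reading.
- robot.camera_params(name): a dict with "camera_matrix" (3x3 intrinsics, pixels), "dist_coeffs" ([k1, k2, p1, p2, k3] as OpenCV has them; the pictures are not rectified), "world_to_cam" (4x4, takes a point from world to camera coordinates). Camera axes: x right, y up, looking along -z (the intrinsics and any distortion apply to the point x, -y, -z); pixel columns grow to the right and rows downward; lengths in m; the calibration is good to about 2 mm. A picture is of the moment at which its call begins. camera_params takes no time and is no camera call.
- robot.hand_in(): hands the job in; it is judged then, once.
The state is a dict: "t": time; "joint_pos": joint angles; "qd": joint speeds; "tau": joint torques, N m; "eef_pos": TCP position; "tool_rot": TCP orientation; "force": force on the tool from outside, world axes, zero at the start; "wrist_torque": the same for the moment, N m; "gripper_width": opening from 0.0 (shut) to 1.0 (fully open); "grip_force": force on a finger pad.
Only numpy, scipy, OpenCV 4.12 (cv2) and the standard library are available. Lean on these libraries where they do the work, as an engineer would, in place of code of your own. Each camera call takes 0.05 s, during which the arm holds its last target. There are 200 camera calls.

## Working session

There is one attempt and no reset: what is moved stays moved. The work goes in short steps, Python scripts to look and compute and a shell command to move; the robot and the scene stay as the last step left them, time stands still between calls to the robot, and variables do not carry over. Pictures are saved under pics/ and viewed, at most 10 in all, crops included, and the job is handed in when it is done.

```bash
ls; mkdir -p pics; python3 - <<'E'
from cell import robot
import cv2,numpy as np
for n in("scene","top"):
    p,d=robot.capture(n); cv2.imwrite(f"pics/{n}0.png",p[:,:,::-1]); np.savez(f"{n}0.npz",p=p,d=d)
    c=robot.camera_params(n); print(n,np.round(np.array(c["camera_matrix"]),1).tolist(),c["dist_coeffs"],np.round(c["world_to_cam"],3).tolist(), (d>0).mean())
o=robot.get_obs(); print(o)
E
```

```text
pics
scene [[594.1, 0.0, 315.2], [0.0, 594.1, 241.0], [0.0, 0.0, 1.0]] [-0.08124228  0.          0.          0.          0.        ] [[0.794, -0.608, 0.007, -0.441], [0.301, 0.403, 0.864, -0.257], [-0.528, -0.684, 0.503, -1.298], [0.0, 0.0, 0.0, 1.0]] 0.903857421875
top [[470.7, 0.0, 321.5], [0.0, 470.7, 241.5], [0.0, 0.0, 1.0]] [0.03452125 0.         0.         0.         0.        ] [[-0.019, -1.0, 0.001, 0.037], [0.987, -0.019, 0.161, -0.56], [-0.161, 0.004, 0.987, -1.262], [0.0, 0.0, 0.0, 1.0]] 0.9959375
{'t': 0.1, 'joint_pos': array([ 9.14675159e-01,  3.81160521e-01,  1.29811933e+00, -5.00380286e-06,
        1.46361351e+00, -2.15302862e-01]), 'qd': array([ 8.79211384e-05, -6.65774473e-04, -3.34817421e-03,  8.82487333e-05,
       -4.65708994e-04, -1.09565964e-03]), 'tau': array([ 2.93072437e-03, -4.38652432e+01, -2.24912614e+01,  7.14009558e-02,
        3.41977424e-02, -1.28922047e-04]), 'eef_pos': array([0.2345373 , 0.49723598, 0.24620452]), 'tool_rot': array([-2.72231196e-04,  2.18628587e-01,  9.75807931e-01, -5.90641859e-04]), 'force': array([-0.19456889,  0.14319658, -0.3499305 ]), 'wrist_torque': array([ 0.05941152,  0.01078983, -0.03608438]), 'grip_force': 0.0, 'gripper_width': 0.9980937871550684}
```

View pics/scene0.png

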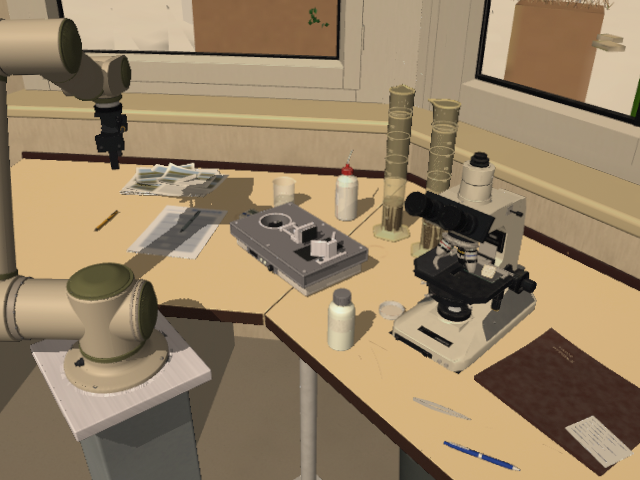

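View pics/top0.png

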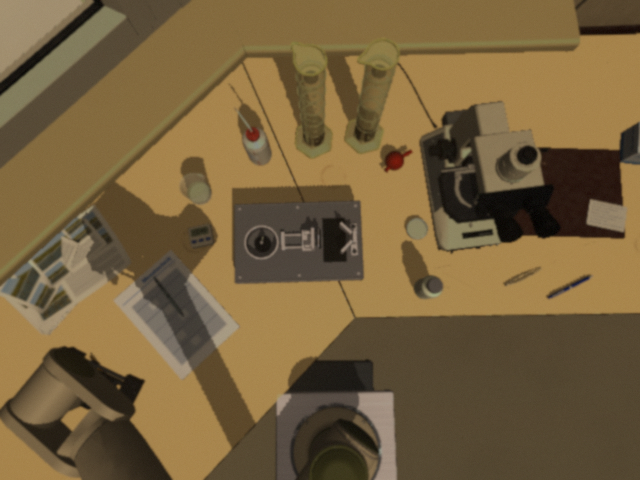

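The top view shows the tray at px (234–362, 203–281), the cup at about (262,241), the V stop at about (350,240) and the bottle cap at about (432,286). In the scene view the cap is at about (342,297). I'll enlarge and measure these.

```bash
cat > h.py <<'E'
import cv2,numpy as np
from cell import robot
def cam(n):
    c=robot.camera_params(n); return np.array(c["camera_matrix"]),np.array(c["dist_coeffs"]),np.array(c["world_to_cam"])
def cast(n,uv,z):
    K,D,T=cam(n); q=cv2.undistortPoints(np.float64(uv).reshape(-1,1,2),K,D)[:,0]
    r=np.c_[q[:,0],-q[:,1],-np.ones(len(q))]@T[:3,:3]; o=-T[:3,:3].T@T[:3,3]
    return o+r*((z-o[2])/r[:,2])[:,None]
def proj(n,X):
    K,D,T=cam(n); c=np.atleast_2d(X)@T[:3,:3].T+T[:3,3]; c=c*[1,-1,-1]
    return cv2.projectPoints(c,np.zeros(3),np.zeros(3),K,D)[0][:,0]
def cloud(n,d):
    K,D,T=cam(n); v,u=np.mgrid[:480,:640]; uv=np.stack([u,v],-1).reshape(-1,1,2).astype(float)
    q=cv2.undistortPoints(uv,K,D)[:,0]; c=np.c_[q[:,0],-q[:,1],-np.ones(len(q))]*d.reshape(-1,1)
    return ((c-T[:3,3])@T[:3,:3]).reshape(480,640,3)
E
python3 - <<'E'
from h import *
t=np.load("top0.npz"); s=np.load("scene0.npz")
P=cloud("top",t["d"]); Q=cloud("scene",s["d"])
# tray rect from top depth
m=((abs(P[...,2]-.08)<.008)).astype(np.uint8); m[:190]=0;m[295:]=0;m[:,:220]=0;m[:,375:]=0
cs=max(cv2.findContours(m,0,1)[0],key=cv2.contourArea); w=cast("top",cs[:,0].astype(float),.08)
print("tray",cv2.minAreaRect((w[:,:2]*1000).astype(np.float32)))
print("tray z",np.median(P[...,2][m>0]), "bench", np.median(P[300:310,240:300,2]))
# scene tray
print("bottle cap top", end=' ')
for n,C in(("top",P),("scene",Q)):
    b=(C[...,2]>.125)&(C[...,2]<.16)&(abs(C[...,0]-.36)<.2)&(C[...,1]<-.12)&(C[...,1]>-.3)&(C[...,0]<.5)
    v,u=np.nonzero(b); print(n,u.min(),u.max(),v.min(),v.max(),b.sum(),C[b].mean(0),C[b].min(0),C[b].max(0))
a=cv2.resize(t["p"][195:300,225:455,::-1],None,fx=3.4,fy=3.4,interpolation=cv2.INTER_CUBIC)
b=cv2.resize(s["p"][190:360,220:420,::-1],None,fx=3.2,fy=3.2,interpolation=cv2.INTER_CUBIC)
cv2.imwrite("pics/ta.png",a);cv2.imwrite("pics/sb.png",b)
E
```

```text
tray ((558.00439453125, 88.30760192871094), (215.40850830078125, 342.37298583984375), 0.654098391532898)
tray z 0.07948895216488575 bench -0.0010241463861189028
bottle cap top top 426 442 278 293 198 [ 0.42760936 -0.25740157  0.13882789] [ 0.40837747 -0.27707178  0.12541076] [ 0.44683666 -0.23922516  0.14771857]
scene 333 351 288 304 255 [ 0.4241905  -0.26509437  0.1384133 ] [ 0.40778876 -0.28245011  0.12528156] [ 0.44721117 -0.2418068   0.14605421]
```

View pics/ta.png

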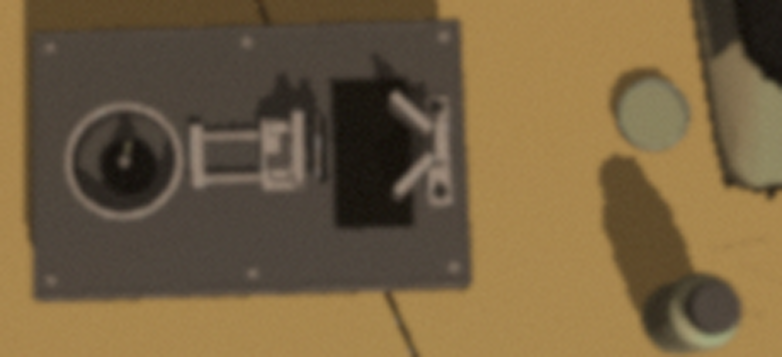

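View pics/sb.png

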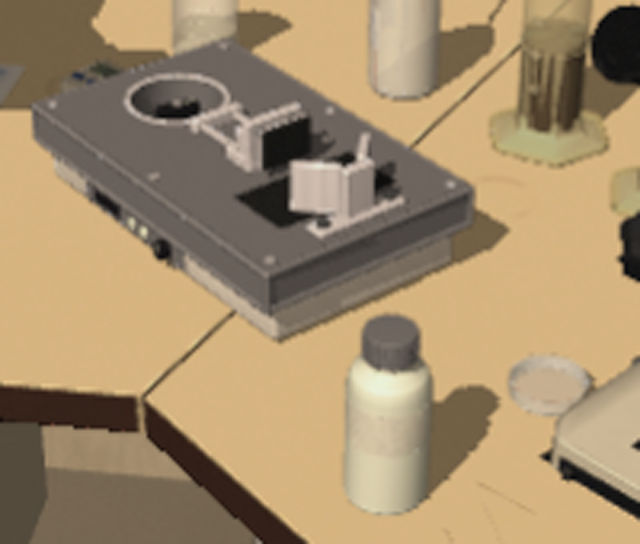

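The crops show the cup ring centre at about (123,160) in the top crop and (177,99) in the scene crop. The pad face is near x=303, the V wings span (393–430, 93–197), and the cap top is at (713,305) in the top crop and (391,328) in the scene crop. The bar direction needs more contrast.

```bash
python3 - <<'E'
from h import *
t=np.load("top0.npz"); s=np.load("scene0.npz")
A=lambda p:np.float64(p)/3.4+[225,195]+(.5/3.4-.5); B=lambda p:np.float64(p)/3.2+[220,190]+(.5/3.2-.5)
f=lambda x:np.round(x[:,:2]*1000,1).tolist()
print("screws top",f(cast("top",A([(50,48),(444,37),(455,267),(52,280),(247,42),(252,273)]),.08)))
print("screws scene",f(cast("scene",B([(226,45),(450,184),(270,260),(53,104),(330,110),(154,176)]),.08)))
print("cup",f(cast("top",A([(123.5,160)]),.08)),f(cast("scene",B([(177.5,99)]),.08)))
print("cap",f(cast("top",A([(713,305)]),.14)),f(cast("scene",B([(391,328)]),.14)))
print("corners top",f(cast("top",A([(35,30),(459,19),(470,288),(35,298)]),.08)))
a=t["p"][222:262,242:282,::-1]; b=s["p"][205:240,254:296,::-1]; 
o=[]
for i in(a,b):
    g=cv2.resize(i,(480,480),interpolation=cv2.INTER_CUBIC).astype(float); o.append(np.clip((g/255)**.55*300,0,255))
cv2.imwrite("pics/knob.png",cv2.resize(np.hstack(o),(800,400)).astype(np.uint8))
E
```

```text
screws top [[649.6, 248.4], [652.6, -68.3], [467.0, -71.2], [463.0, 245.3], [651.6, 90.3], [465.4, 88.4]]
screws scene [[655.9, 253.9], [656.2, -63.3], [469.8, -66.4], [466.3, 250.7], [655.5, 95.7], [468.6, 93.0]]
cup [[557.3, 189.4]] [[559.6, 192.6]]
cap [[429.5, -257.3]] [[430.4, -256.7]]
corners top [[664.7, 260.6], [667.3, -80.8], [450.3, -82.4], [449.2, 258.4]]
```

View pics/knob.png

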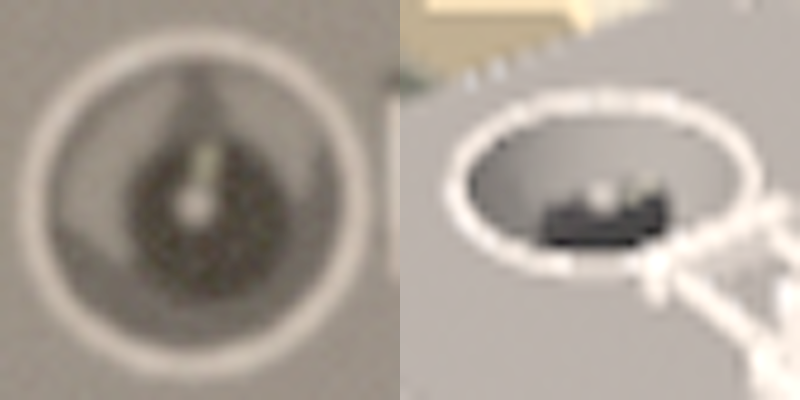

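The pointer in the knob picture runs from (195,208) to (208,148). So the bar lies about 0.22 rad clockwise from world +x, knob angle about 0.2. Next: shaker frame, cradle, and clearances.

```bash
python3 - <<'E'
from h import *
t=np.load("top0.npz"); s=np.load("scene0.npz")
P=cloud("top",t["d"]);Q=cloud("scene",s["d"])
A=lambda p:np.float64(p)/3.4+[225,195]+(.5/3.4-.5); B=lambda p:np.float64(p)/3.2+[220,190]+(.5/3.2-.5)
f=lambda x:np.round(x[:,:2]*1000,1).tolist()
print("pad face",f(cast("top",A([(327,115),(327,181)]),.118)))
print("jaw face",f(cast("top",A([(303,115),(303,185)]),.128)))
print("V tips/roots",f(cast("top",A([(393,93),(395,197),(432,130),(432,158)]),.128)))
print("mat",f(cast("top",A([(333,80),(333,227),(412,227),(412,80)]),.082)))
# scene: pad face lower corners / V
print("pad scene top edge ends",f(cast("scene",B([(258,135),(308,118)]),.116)),"mat corners",f(cast("scene",B([(237,197),(287,229)]),.082)))
m=cv2.inRange(cv2.cvtColor(s["p"],cv2.COLOR_RGB2HSV),(0,0,0),(179,255,255))
r=[Q[v,u,2] for u,v in [(265,220),(300,250),(262,240),(318,265),(340,245)]]
print("scene tray z",np.round(r,4))
for n,C in(("top",P),("scene",Q)):
    for zz in(.12,.17,.25):
        k=(C[...,2]>zz)&(np.hypot(C[...,0]-.43,C[...,1]+.257)<.25)&(np.hypot(C[...,0]-.43,C[...,1]+.257)>.05)&(C[...,2]<.5)
        if k.any():
            i=np.argmin(np.hypot(C[k][:,0]-.43,C[k][:,1]+.257)); print(n,zz,C[k][i])
    k=(C[...,2]>.2)&(np.hypot(C[...,0]-.56,C[...,1]-.05)<.25)&(C[...,2]<.6); print(n,k.sum(), C[k].min(0) if k.any() else '', C[k].max(0) if k.any() else '')
E
```

```text
pad face [[583.3, 27.2], [531.7, 28.2]]
jaw face [[581.8, 45.7], [527.4, 46.6]]
V tips/roots [[597.7, -23.9], [516.8, -23.3], [568.1, -53.1], [546.4, -52.4]]
mat [[618.6, 21.7], [500.3, 24.1], [499.1, -38.2], [617.4, -41.5]]
pad scene top edge ends [[540.6, 45.5], [591.0, 43.9]] mat corners [[502.1, 22.0], [505.3, -41.0]]
scene tray z [0.071  0.0832 0.0784 0.0812 0.0835]
top 0.12 [ 0.50713125 -0.34149962  0.37351027]
top 0.17 [ 0.50713125 -0.34149962  0.37351027]
top 0.25 [ 0.50713125 -0.34149962  0.37351027]
top 0  
scene 0.12 [ 0.50601295 -0.34280381  0.37092989]
scene 0.17 [ 0.50601295 -0.34280381  0.37092989]
scene 0.25 [ 0.50601295 -0.34280381  0.37092989]
scene 0
```

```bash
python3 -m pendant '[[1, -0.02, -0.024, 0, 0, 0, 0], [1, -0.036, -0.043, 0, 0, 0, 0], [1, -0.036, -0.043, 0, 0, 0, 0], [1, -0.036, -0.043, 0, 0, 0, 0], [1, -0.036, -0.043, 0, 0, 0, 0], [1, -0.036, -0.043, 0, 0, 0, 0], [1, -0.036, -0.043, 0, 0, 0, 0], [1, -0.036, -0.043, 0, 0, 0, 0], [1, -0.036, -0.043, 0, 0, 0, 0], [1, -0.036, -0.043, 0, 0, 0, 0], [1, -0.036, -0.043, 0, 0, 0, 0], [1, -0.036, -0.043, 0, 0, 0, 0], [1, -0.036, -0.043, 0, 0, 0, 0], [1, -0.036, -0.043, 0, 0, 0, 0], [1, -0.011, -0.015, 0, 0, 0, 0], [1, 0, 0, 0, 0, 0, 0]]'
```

```text
refused: ROWS must be one flat list, 7 numbers to a row, no inner brackets. Nothing was moved.
```

Nothing moved. I misread the format; it is one flat list, 7 numbers to a row, no inner brackets. Resending.

```bash
python3 -m pendant '[1, -0.02, -0.024, 0, 0, 0, 0, 1, -0.036, -0.043, 0, 0, 0, 0, 1, -0.036, -0.043, 0, 0, 0, 0, 1, -0.036, -0.043, 0, 0, 0, 0, 1, -0.036, -0.043, 0, 0, 0, 0, 1, -0.036, -0.043, 0, 0, 0, 0, 1, -0.036, -0.043, 0, 0, 0, 0, 1, -0.036, -0.043, 0, 0, 0, 0, 1, -0.036, -0.043, 0, 0, 0, 0, 1, -0.036, -0.043, 0, 0, 0, 0, 1, -0.036, -0.043, 0, 0, 0, 0, 1, -0.036, -0.043, 0, 0, 0, 0, 1, -0.036, -0.043, 0, 0, 0, 0, 1, -0.036, -0.043, 0, 0, 0, 0, 1, -0.011, -0.015, 0, 0, 0, 0, 1, 0, 0, 0, 0, 0, 0]'
cat > d.py <<'E'
import sys
from h import *
from scipy.spatial.transform import Rotation as R
def info():
    o=robot.get_obs(); q=o["tool_rot"]; M=R.from_quat([*q[1:],q[0]]).as_matrix()
    print("t",round(o["t"],2),"p",np.round(o["eef_pos"]*1000,1),"psi",round(np.arctan2(M[1,1],M[0,1]),4),"z",np.round(M[:,2],4),"F",np.round(o["force"],2),"T",np.round(o["wrist_torque"],3),"w",round(o["gripper_width"],3),"gf",round(o["grip_force"],1),"q6",round(o["joint_pos"][5],2))
    return o,M
if __name__=="__main__":
    o,M=info()
    if len(sys.argv)>3: print("delta tool",np.round(M.T@(np.float64(sys.argv[1:4])-o["eef_pos"]),4))
E
python3 d.py .430 -.257 .240
```

```text
t: 2.1
eef_pos: [0.4306, -0.2565, 0.2462]
tool_rot: [-0.001, 0.219, 0.976, 0.0]
force: [0.0, 0.9, 0.6]
gripper_width: 0.999
grip_force: 0.0
t 2.1 p [ 430.6 -256.5  246.2] psi 1.1289 z [-9.0e-04  1.1e-03 -1.0e+00] F [0.03 0.86 0.62] T [0.07  0.009 0.006] w 0.999 gf 0.0 q6 -1.9
delta tool [ 0.0003 -0.0008  0.0062]
```

```bash
python3 -m pendant '[1, 0, 0, 0.045, 0, 0, 0, 1, 0, 0, 0.045, 0, 0, 0, 1, 0, 0, 0.018, 0, 0, 0, 1, 0, 0, 0.010, 0, 0, 0, 1, 0, 0, 0, 0, 0, 0, 0.3, 0, 0, 0, 0, 0, 0, 0.3, 0, 0, 0, 0, 0, 0, 0.3, 0, 0, 0, 0, 0, 0, 0.3, 0, 0, 0, 0, 0, 0]'; python3 d.py
```

```text
t: 3.22
eef_pos: [0.4308, -0.2564, 0.1289]
tool_rot: [0.0, 0.219, 0.976, -0.0]
force: [-0.6, 1.1, 0.6]
gripper_width: 0.572
grip_force: 0.0
t 3.23 p [ 430.8 -256.4  128.9] psi 1.1299 z [ 2.e-04 -2.e-04 -1.e+00] F [-0.61  1.15  0.56] T [ 0.008  0.039 -0.003] w 0.572 gf 0.0 q6 -1.9
```

```bash
python3 -m pendant '[0.3, 0, 0, 0, 0, 0, 0, 0.3, 0, 0, 0, 0, 0, 0, 0.3, 0, 0, 0, 0, 0, 0, 0.3, 0, 0, 0, 0, 0, 0, 0.3, 0, 0, 0, 0, 0, 0]'; python3 d.py
```

```text
t: 3.85
eef_pos: [0.431, -0.2571, 0.1294]
tool_rot: [0.001, 0.219, 0.976, -0.001]
force: [-1.2, -2.2, 5.9]
gripper_width: 0.424
grip_force: 30.6
t 3.85 p [ 431.  -257.1  129.4] psi 1.1301 z [ 9.e-04 -2.e-03 -1.e+00] F [-1.24 -2.23  5.9 ] T [-0.531  0.283 -0.003] w 0.424 gf 30.6 q6 -1.9
```

```bash
python3 -m pendant '[0.3, 0, 0, -0.010, 0, 0, 0, 0.3, 0, 0, -0.035, 0, 0, 0, 0.3, 0, 0, -0.045, 0, 0, 0, 0.3, 0, 0, -0.045, 0, 0, 0, 0.3, 0, 0, -0.020, 0, 0, 0, 0.3, -0.001, 0.015, 0, 0, 0, 0, 0.3, -0.001, 0.03, 0, 0, 0, 0, 0.3, -0.001, 0.04, 0, 0, 0, 0, 0.3, -0.001, 0.04, 0, 0, 0, 0, 0.3, -0.001, 0.04, 0, 0, 0, 0, 0.3, -0.001, 0.04, 0, 0, 0, 0, 0.3, -0.001, 0.04, 0, 0, 0, 0, 0.3, -0.001, 0.025, 0, 0, 0, 0, 0.3, -0.001, 0.01, 0, 0, 0, 0, 0.3, 0, 0, 0, 0, 0, -0.1, 0.3, 0, 0, 0, 0, 0, -0.17, 0.3, 0, 0, 0, 0, 0, -0.17, 0.3, 0, 0, 0, 0, 0, 0, 0.3, 0, 0, 0, 0, 0, 0]'; python3 d.py .5585 -.008 .275; python3 - <<'E'
from h import *
for n,r in(("top",(195,300,225,375)),("scene",(130,300,220,380))):
    p,d=robot.capture(n); np.savez(n+"1.npz",p=p,d=d)
    cv2.imwrite(f"pics/{n}1.png",cv2.resize(p[r[0]:r[1],r[2]:r[3],::-1],None,fx=3.4,fy=3.4,interpolation=2))
    print(n,proj(n,[[.5585,-.008,.082],[.5585,-.008,.155]]))
E
```

```text
t: 6.22
eef_pos: [0.5582, -0.007, 0.2834]
tool_rot: [-0.0, 0.002, 1.0, 0.0]
force: [1.0, -0.9, -2.2]
gripper_width: 0.424
grip_force: 30.3
t 6.22 p [558.2  -7.  283.4] psi 1.5664 z [-7.e-04  2.e-04 -1.e+00] F [ 1.02 -0.87 -2.22] T [ 0.063 -0.012  0.037] w 0.424 gf 30.3 q6 -1.79
delta tool [-0.0003 -0.001   0.0084]
top [[334.03978773 239.75781105]
 [334.81782382 235.04766929]]
scene [[318.05219436 249.28439252]
 [318.32858072 224.6736808 ]]
```

View pics/scene1.png

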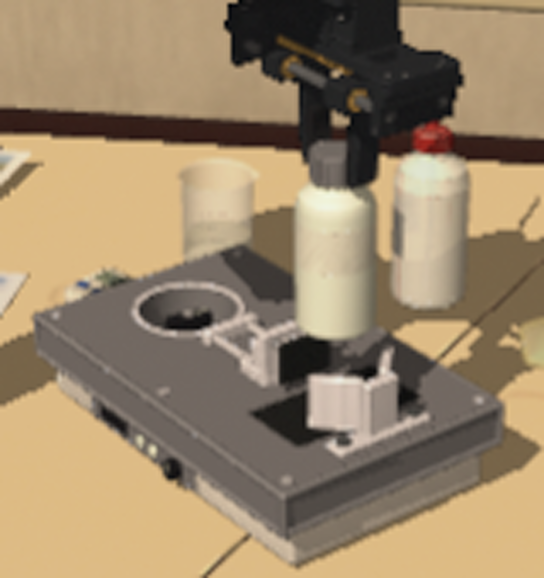

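The bottle hangs upright, with its bottom centre at crop (335,325), above the gap between pad and stop. Now I'll shift it slightly in x and lower it.

```bash
python3 -m pendant '[0.3, -0.0023, 0, 0.015, 0, 0, 0, 0.3, 0, 0, 0.015, 0, 0, 0, 0.3, 0, 0, 0, 0, 0, 0]'; python3 d.py;  python3 -m pendant '[0.3, 0, 0, 0.01, 0, 0, 0, 0.3, 0, 0, 0.01, 0, 0, 0, 0.3, 0, 0, 0.005, 0, 0, 0, 0.3, 0, 0, 0, 0, 0, 0]'; python3 d.py;python3 -m pendant '[0.3, 0, 0, 0.007, 0, 0, 0, 0.3, 0, 0, 0.006, 0, 0, 0, 0.3, 0, 0, 0, 0, 0, 0]'; python3 d.py
```

```text
t: 6.7
eef_pos: [0.5602, -0.0068, 0.252]
tool_rot: [-0.002, 0.001, 1.0, 0.0]
force: [0.5, 0.7, -2.4]
gripper_width: 0.423
grip_force: 30.4
t 6.7 p [560.2  -6.8 252. ] psi 1.5694 z [-3.3e-03  8.0e-04 -1.0e+00] F [ 0.46  0.71 -2.35] T [ 0.005 -0.016 -0.001] w 0.423 gf 30.4 q6 -1.79
t: 7.2
eef_pos: [0.5606, -0.0069, 0.2284]
tool_rot: [-0.0, 0.0, 1.0, 0.0]
force: [0.3, 0.5, -1.6]
gripper_width: 0.425
grip_force: 30.4
t 7.2 p [560.6  -6.9 228.4] psi 1.5699 z [-6.e-04  1.e-04 -1.e+00] F [ 0.29  0.47 -1.64] T [ 0.013 -0.074  0.009] w 0.425 gf 30.4 q6 -1.79
t: 7.58
eef_pos: [0.5605, -0.0069, 0.2152]
tool_rot: [-0.001, 0.0, 1.0, 0.0]
force: [-1.5, -0.0, -2.6]
gripper_width: 0.425
grip_force: 30.4
t 7.58 p [560.5  -6.9 215.2] psi 1.5699 z [-1.e-03  3.e-04 -1.e+00] F [-1.5  -0.02 -2.62] T [ 0.04  -0.011 -0.027] w 0.425 gf 30.4 q6 -1.79
```

Free so far, with about 4 mm to the mat. I'll feel for the stop by moving in −y before setting it down.

```bash
for i in 1 2; do python3 -m pendant '[0.3, 0, -0.002, 0, 0, 0, 0, 0.3, 0, 0, 0, 0, 0, 0]' >/dev/null; python3 d.py; done; for i in 1 2 3; do python3 -m pendant '[0.3, 0, -0.001, 0, 0, 0, 0, 0.3, 0, 0, 0, 0, 0, 0]'>/dev/null; python3 d.py; done
```

```text
t 7.83 p [560.8  -9.1 215.9] psi 1.5698 z [ 4.e-04 -1.e-04 -1.e+00] F [-0.75  0.62 -1.98] T [0.079 0.047 0.01 ] w 0.424 gf 30.4 q6 -1.8
t 8.07 p [560.8 -10.8 215.9] psi 1.5698 z [ 4.e-04  6.e-04 -1.e+00] F [-0.2   2.35 -1.44] T [ 0.539 -0.121  0.01 ] w 0.424 gf 29.9 q6 -1.8
t 8.32 p [560.8 -11.4 216. ] psi 1.5702 z [ 4.0e-04  1.2e-03 -1.0e+00] F [-0.09  4.83  1.08] T [ 1.343 -0.07   0.007] w 0.422 gf 29.8 q6 -1.8
t 8.57 p [560.8 -12.1 216. ] psi 1.5702 z [ 5.0e-04  1.9e-03 -1.0e+00] F [0.64 6.57 1.25] T [ 1.758 -0.062 -0.02 ] w 0.425 gf 29.8 q6 -1.8
t 8.82 p [560.8 -12.9 216.2] psi 1.5705 z [ 8.0e-04  2.2e-03 -1.0e+00] F [0.52 7.6  2.58] T [ 1.935 -0.01  -0.062] w 0.423 gf 29.9 q6 -1.81
```

Contact came at y ≈ −10.4 mm, well centred in x. I'll back off to just clear, set the bottle down and release.

```bash
python3 -m pendant '[0.3, 0, 0.004, 0, 0, 0, 0, 0.3, 0, 0, 0.002, 0, 0, 0, 0.3, 0, 0, 0, 0, 0, 0]'>/dev/null; python3 d.py; for i in 1 2 3 ; do python3 -m pendant '[0.3, 0, 0, 0.001, 0, 0, 0, 0.3, 0, 0, 0, 0, 0, 0]'>/dev/null; python3 d.py; done
```

```text
t 9.2 p [560.6 -10.3 213.3] psi 1.5698 z [-8.e-04 -6.e-04 -1.e+00] F [-0.13  0.77 -2.55] T [0.067 0.017 0.076] w 0.429 gf 30.0 q6 -1.8
t 9.45 p [560.7 -10.1 212.6] psi 1.5698 z [-3.e-04 -1.e-04 -1.e+00] F [ 0.27  0.45 -1.86] T [-0.001  0.001 -0.012] w 0.422 gf 30.0 q6 -1.8
t 9.7 p [560.7 -10.  211.7] psi 1.57 z [-2.e-04  0.e+00 -1.e+00] F [-0.69 -0.28 -2.27] T [ 0.032 -0.007 -0.01 ] w 0.424 gf 30.0 q6 -1.8
t 9.95 p [561.  -10.  211.3] psi 1.57 z [ 1.2e-03 -3.0e-04 -1.0e+00] F [-0.3  -0.22  3.37] T [ 0.072  0.088 -0.012] w 0.419 gf 29.9 q6 -1.8
```

```bash
python3 -m pendant '[0.8, 0, 0, 0, 0, 0, 0, 0.8, 0, 0, 0, 0, 0, 0, 0.8, 0, 0, 0, 0, 0, 0, 0.8, 0, 0, 0, 0, 0, 0, 0.8, 0, 0, -0.015, 0, 0, 0, 0.8, 0, 0, -0.03, 0, 0, 0, 0.8, 0, 0, -0.03, 0, 0, 0, 0.8, 0, 0, -0.01, 0, 0, 0, 0.34, 0, 0.03, 0, 0, 0, 0, 0.34, 0, 0.05, 0, 0, 0, 0, 0.34, 0, 0.05, 0, 0, 0, 0, 0.34, 0, 0.05, 0, 0, 0, 0, 0.34, 0.001, 0.0218, 0, 0, 0, 0, 0.34, 0, 0, 0, 0, 0, 0.12, 0.34, 0, 0, 0, 0, 0, 0.11, 0.34, 0, 0, 0.04, 0, 0, 0, 0.34, 0, 0, 0.04, 0, 0, 0, 0.34, 0, 0, 0.03, 0, 0, 0, 0.34, 0, 0, 0, 0, 0, 0, 0.34, 0, 0, 0, 0, 0, 0]'; python3 d.py .560 .1918 .065; python3 - <<'E'
from h import *
o=[]
for n,r in(("top",(195,300,225,375)),("scene",(120,290,220,380))):
    p,d=robot.capture(n); np.savez(n+"2.npz",p=p,d=d)
    o.append(cv2.resize(p[r[0]:r[1],r[2]:r[3],::-1],(400,int(400*(r[1]-r[0])/(r[3]-r[2]))),interpolation=2))
h=max(i.shape[0] for i in o); o=[np.pad(i,((0,h-i.shape[0]),(0,0),(0,0))) for i in o]
cv2.imwrite("pics/c2.png",np.hstack(o))
E
```

```text
t: 12.45
eef_pos: [0.5604, 0.1919, 0.187]
tool_rot: [0.001, 0.115, 0.993, 0.0]
force: [0.2, -0.0, 0.9]
gripper_width: 0.341
grip_force: 0.0
t 12.45 p [560.4 191.9 187. ] psi 1.34 z [ 1.7e-03  2.0e-04 -1.0e+00] F [ 0.23 -0.01  0.91] T [ 0.037 -0.031  0.007] w 0.341 gf 0.0 q6 -1.21
delta tool [ 0.0006 -0.0003  0.122 ]
```

View pics/c2.png

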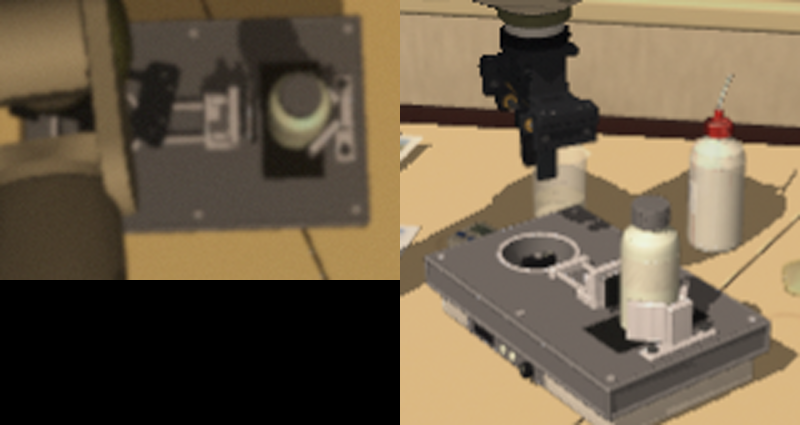

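The bottle stands upright in the V, and the gripper is above the cup with the fingers partly open. I'll descend and watch the force.

```bash
python3 -m pendant '[0.34, 0.0005, 0, 0.035, 0, 0, 0, 0.34, 0, 0, 0.035, 0, 0, 0, 0.34, 0, 0, 0.02, 0, 0, 0, 0.34, 0, 0, 0, 0, 0, 0]'>/dev/null; python3 d.py; for i in 1 2 3; do python3 -m pendant '[0.34, 0, 0, 0.005, 0, 0, 0, 0.34, 0, 0, 0.0055, 0, 0, 0]'>/dev/null; python3 d.py;done
```

```text
t 13.05 p [559.3 191.9  95.5] psi 1.34 z [-1.2e-03 -1.0e-04 -1.0e+00] F [-0.5  -0.01  0.6 ] T [ 0.019 -0.031  0.003] w 0.34 gf 0.0 q6 -1.21
t 13.3 p [559.9 192.1  86.1] psi 1.3401 z [ 2.1e-03  3.0e-04 -1.0e+00] F [-1.01  0.55  1.16] T [-0.012  0.022  0.008] w 0.341 gf 0.0 q6 -1.21
t 13.55 p [559.5 192.   74.6] psi 1.3401 z [ 3.e-04  0.e+00 -1.e+00] F [-0.25  1.11 -0.34] T [ 0.007 -0.033 -0.003] w 0.341 gf 0.0 q6 -1.21
t 13.8 p [559.4 192.   63.9] psi 1.34 z [-0. -0. -1.] F [ 0.45 -0.29 -0.77] T [ 0.034  0.018 -0.012] w 0.341 gf 0.0 q6 -1.21
```

```bash
python3 -m pendant '[0.34, 0, 0, -0.0015, 0, 0, 0, 0.2, 0, 0, 0, 0, 0, 0, 0.05, 0, 0, 0, 0, 0, 0, 0.05, 0, 0, 0, 0, 0, 0, 0.05, 0, 0, 0, 0, 0, 0]'>/dev/null; python3 d.py; python3 -m pendant '[0.05, 0, 0, 0, 0, 0, 0, 0.05, 0, 0, 0, 0, 0, 0]'>/dev/null; python3 d.py
```

```text
t 14.43 p [559.1 190.   66. ] psi 1.3402 z [-0.0014 -0.0036 -1.    ] F [ -2.72 -10.64   2.93] T [-1.776  0.44   0.085] w 0.135 gf 30.0 q6 -1.21
t 14.68 p [559.1 190.   66. ] psi 1.3402 z [-0.0013 -0.0036 -1.    ] F [ -3.12 -10.84   3.7 ] T [-1.724  0.433  0.15 ] w 0.131 gf 30.0 q6 -1.21
```

```bash
python3 -m pendant '[0.05, 0, -0.002, 0, 0, 0, 0, 0.05, 0, 0, 0, 0, 0, 0]'>/dev/null; python3 d.py
```

```text
t 14.93 p [559.  189.9  66. ] psi 1.3402 z [ 4.e-04 -3.e-04 -1.e+00] F [-0.31 -2.59  1.78] T [-0.377  0.122  0.13 ] w 0.132 gf 30.0 q6 -1.21
```

```bash
for i in 1 2 3; do python3 -m pendant '[0.05, 0, 0, 0, 0, 0, 0.1, 0.05, 0, 0, 0, 0, 0, 0.1, 0.05, 0, 0, 0, 0, 0, 0]'>/dev/null; python3 d.py; done
```

```text
t 15.3 p [558.8 189.2  66. ] psi 1.1391 z [-5.0e-04 -1.8e-03 -1.0e+00] F [-2.15 -6.69  3.47] T [-1.053  0.267  0.034] w 0.13 gf 30.0 q6 -1.01
t 15.68 p [558.5 188.7  66. ] psi 0.9391 z [-0.0015 -0.0029 -1.    ] F [ -3.95 -10.7    5.26] T [-1.575  0.545 -0.06 ] w 0.134 gf 30.0 q6 -0.81
t 16.05 p [558.  188.2  66. ] psi 0.7392 z [-0.0027 -0.0039 -1.    ] F [ -6.48 -12.87   6.96] T [-2.016  0.929 -0.014] w 0.136 gf 30.0 q6 -0.61
```

Side forces show the grip is about 3.4 mm off the turning axis, along the bar. I'll regrip centred.

```bash
python3 -m pendant '[0.3, 0, 0, 0, 0, 0, 0, 0.3, 0, 0, 0, 0, 0, 0, 0.3, 0.0029, -0.002, 0, 0, 0, 0, 0.05, 0, 0, 0, 0, 0, 0, 0.05, 0, 0, 0, 0, 0, 0, 0.05, 0, 0, 0, 0, 0, 0, 0.05, 0, 0, 0, 0, 0, 0, 0.05, 0, 0, 0, 0, 0, 0]'>/dev/null; python3 d.py;for i in 1 2; do python3 -m pendant '[0.05, 0, 0, 0, 0, 0, 0.1, 0.05, 0, 0, 0, 0, 0, 0.1, 0.05, 0, 0, 0, 0, 0, 0]'>/dev/null; python3 d.py; done
```

```text
t 17.05 p [555.3 190.9  65.7] psi 0.74 z [-5.e-04  0.e+00 -1.e+00] F [-2.81  0.41  1.26] T [-0.055  0.395 -0.007] w 0.135 gf 30.0 q6 -0.61
t 17.43 p [555.4 190.9  65.8] psi 0.5408 z [-3.e-04  1.e-04 -1.e+00] F [-2.91  1.18  2.71] T [ 0.018  0.41  -0.094] w 0.135 gf 30.0 q6 -0.41
t 17.8 p [555.4 190.9  65.7] psi 0.3425 z [-1.e-04  2.e-04 -1.e+00] F [-2.95  0.79  2.35] T [ 0.137  0.36  -0.119] w 0.134 gf 30.0 q6 -0.21
```

```bash
python3 -m pendant '[0.05, 0, 0, 0, 0, 0, 0.1, 0.05, 0, 0, 0, 0, 0, 0.08]' >/dev/null; for i in 1 2 3 4 5; do python3 -m pendant '[0.05, 0, 0, 0, 0, 0, 0.01]' >/dev/null; python3 d.py; done
```

```text
t 18.18 p [555.5 190.9  65.8] psi 0.1531 z [ 0.e+00  1.e-04 -1.e+00] F [-2.38  1.17  1.61] T [0.124 0.369 0.2  ] w 0.13 gf 30.0 q6 -0.02
t 18.3 p [555.5 190.9  65.8] psi 0.1424 z [ 0.e+00  1.e-04 -1.e+00] F [-2.87  1.64  1.41] T [0.184 0.403 0.211] w 0.133 gf 30.0 q6 -0.01
t 18.43 p [555.5 190.9  65.8] psi 0.1309 z [ 0.e+00  1.e-04 -1.e+00] F [-1.49  1.97  1.72] T [0.257 0.426 0.177] w 0.136 gf 30.0 q6 -0.0
t 18.55 p [555.5 190.9  65.7] psi 0.1201 z [ 0.e+00  1.e-04 -1.e+00] F [-2.49  1.95  1.72] T [0.261 0.339 0.17 ] w 0.134 gf 30.0 q6 0.01
t 18.68 p [555.5 190.9  65.8] psi 0.1098 z [ 1.e-04  1.e-04 -1.e+00] F [-1.7   1.95  1.31] T [0.279 0.345 0.119] w 0.136 gf 30.0 q6 0.02
```

```bash
cat > tz.py <<'E'
from h import *
o=robot.get_obs(); print(f'{o["wrist_torque"][2]:.3f}',end=' ')
E
for k in 1 2 3; do for i in 1 2 3 4 5 6 7 8 9 10; do python3 -m pendant '[0.05, 0, 0, 0, 0, 0, 0.01]' >/dev/null; python3 tz.py; done; echo; done; python3 d.py
```

```text
0.166 0.180 0.169 0.165 0.125 0.175 0.215 0.162 0.164 0.183 
0.171 0.166 0.173 0.166 0.170 0.170 0.116 0.210 0.158 0.219 
0.217 0.185 0.161 0.204 0.210 0.187 0.183 0.165 0.265 0.270 
t 22.43 p [555.6 190.8  65.8] psi -0.1907 z [ 2.e-04  0.e+00 -1.e+00] F [-0.16  5.49  0.84] T [ 0.777 -0.009  0.27 ] w 0.132 gf 30.0 q6 0.32
```

```bash
for i in 1 2 3 4 5 6 7 8 9 10; do python3 -m pendant '[0.05, 0, 0, 0, 0, 0, 0.01]' >/dev/null; python3 tz.py; done; echo; python3 d.py
```

```text
0.193 0.153 0.195 0.162 0.162 0.238 0.198 0.228 0.256 0.189 
t 23.68 p [555.6 190.8  65.8] psi -0.2906 z [ 3.e-04 -0.e+00 -1.e+00] F [-0.06  5.78  0.01] T [0.771 0.012 0.189] w 0.13 gf 30.0 q6 0.42
```

```bash
for k in 1 2; do for i in 1 2 3 4 5 6 7 8; do python3 -m pendant '[0.05, 0, 0, 0, 0, 0, 0.01]' >/dev/null; python3 tz.py; done; echo;done; python3 d.py
```

```text
0.237 0.181 0.239 0.197 0.237 0.265 0.237 0.240 
0.242 0.251 0.337 0.245 0.276 0.337 0.269 0.225 
t 25.68 p [555.6 190.8  65.7] psi -0.4506 z [ 3.e-04 -0.e+00 -1.e+00] F [0.49 4.25 0.62] T [ 0.71  -0.056  0.225] w 0.134 gf 30.0 q6 0.58
```

The torque over drag fits about 14 N, which is snug. I'll release, retreat and check.

```bash
python3 -m pendant '[0.3, 0, 0, 0, 0, 0, 0, 0.3, 0, 0, 0, 0, 0, 0, 0.3, 0, 0, 0, 0, 0, 0, 0.3, 0, 0, -0.01, 0, 0, 0, 0.3, 0, 0, -0.02, 0, 0, 0, 0.3, 0, 0, -0.04, 0, 0, 0, 0.3, 0, 0, -0.05, 0, 0, 0, 0.3, 0, 0, -0.05, 0, 0, 0, 0.3, 0, 0, -0.03, 0, 0, 0, 0.3, 0, 0, 0, 0, 0, 0]'; python3 d.py; python3 - <<'E'
from h import *
o=[]
for n,r in(("top",(195,300,225,375)),("scene",(120,290,220,380))):
    p,d=robot.capture(n)
    o.append(cv2.resize(p[r[0]:r[1],r[2]:r[3],::-1],(400,int(400*(r[1]-r[0])/(r[3]-r[2]))),interpolation=2))
h=max(i.shape[0] for i in o); o=[np.pad(i,((0,h-i.shape[0]),(0,0),(0,0))) for i in o]
cv2.imwrite("pics/c3.png",np.hstack(o))
E
```

```text
t: 26.92
eef_pos: [0.5559, 0.1909, 0.2685]
tool_rot: [0.001, 0.847, 0.532, 0.002]
force: [0.4, -0.7, -1.1]
gripper_width: 0.299
grip_force: 0.0
t 26.93 p [555.9 190.9 268.5] psi -0.45 z [ 5.3e-03  6.0e-04 -1.0e+00] F [ 0.42 -0.72 -1.1 ] T [-0.068  0.128 -0.026] w 0.299 gf 0.0 q6 0.58
```

View pics/c3.png

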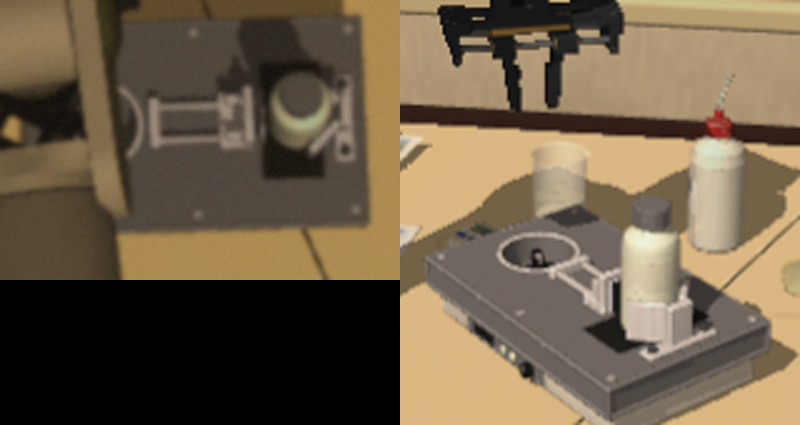

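The bottle stands upright at scene crop (650,265), between the pad and the V stop. The jaw has moved against it, and the gripper is clear with other items unmoved.

```bash
python3 -c "
from cell import robot
print(robot.hand_in())"
```

```text
the job is handed in; nothing more can be done
None
```

The bottle is clamped upright against the V stop at an estimated 14 N (from noisy knob-torque readings), the gripper is clear, and the job was handed in at about 27 s; no verdict was returned.

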